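# Lever open the lamp cover of an inspection light box

## Robot

A 6-joint arm with a two-finger parallel gripper is mounted at the origin on the work surface. World frame = base frame: x ahead of the robot, y to its left, z up, the work surface at z = 0. Lengths are in m, angles in degrees, forces in N, time in s.
With the tool pointing down it reaches from about 0.4 to 0.825 m from the base axis. Payload 7 kg.
Tool frame: the origin (TCP) lies at the centre of the arm's flange, where the gripper is bolted on; the fingertips stand 178 mm ahead of it and the grasp point (between the pads) lies 159 mm ahead of it; z points along the fingers, y is the line along which they close (so a half turn about z gives the same grasp; the last joint's range is limited). The gripper opens to 88 mm and grips with 3 to 60 N. Pads are 19 mm wide; open, the fingers measure 130 mm over their backs; the gripper's body (78 mm by 193 mm) begins 47 mm behind the grasp point.
Start: joints at [90.017, 20.546, 0.682, 0, -70.136, -16.507], TCP at [0.192, 0.647, 0.405] pointing down, gripper open.
Joint ranges: [-176.03, 176.03], [-82.01, 121.73], [-58.28, 71.71], [-173.87, 95.51], [-174.79, -0.11], [-173.66, 173.66]. Speed limits (degrees/s): [136.94, 136.94, 172.46, 180, 180, 180].

## Interface

Orientations are given as [roll, pitch, yaw] about the fixed x, y, z axes, in that order (R = Rz(yaw) Ry(pitch) Rx(roll)).
In Python, from plant import telemetry, snapshot, workorder, nets gives the robot as it stands.
- The arm moves only by the shell command python3 -m creep 'ROWS'. ROWS is JSON, a list that holds one entry, the list of rows, each a list of 5 numbers: the shift along the tool's x, y, z normalised to -1 to 1, where 1 is 0.2 m, then the turn about the tool's z normalised to -1 to 1, where 1 is pi/2 rad, then the opening, from 0 (shut) to 1 (fully open). In form: [[[x, y, z, spin, hand], ...]]. A call has 1 to 8 rows; each row shifts and turns the commanded pose from where the row before left it, along the tool's axes as they then stand; what a row does not reach is not made up. A row lasts 1/12 s, in which the tool goes at most 41.7 mm and 7.16 degrees, less where a joint would pass 70% of its speed; a pose out of reach is approached as far as the arm can. A call with a number of a shift or a turn outside -1 to 1 is refused whole. A call with a gripper value outside its range is refused whole. The fingers move at their own pace and stop on an object; the grip force is fixed at half the most. Time passes only in rows, so rows that do not move let the fingers close. It gives the time, the measured TCP pose, the force, the opening and the grip force at its end, in the units of the state.
- telemetry.get_obs(): the state, without advancing time (a new reading comes with each control period).
- snapshot(name): name is "scene" or "top" or "wrist"; returns a dict with "frame" (420x560x3 uint8, red, green, blue), "fx", "fy", "cx", "cy" (pixels), "k1" (the pictures are not rectified: a ray, as slopes to the right and down, at radius r is drawn at 1 + k1 r^2 times it, then the intrinsics apply), "rvec" (rotation vector, rad) and "tvec" (3), from world to camera coordinates, as OpenCV has them; the wrist camera has in their place "mount" (4x4, takes a point from camera to tool coordinates, whose origin is the TCP and whose axes are the flange's). Camera axes: x right, y down, z forward; pixel columns grow to the right and rows downward; lengths in m; the calibration is good to about 2 mm. A picture is of the moment at which its call begins: read the wrist's pose just before it. There is no depth.
- workorder.close_job(): hands the job in; it is judged then, once.
Trained networks look in a picture, given as the dict that the camera call returned (one of the last four; its "shot" number tells which), for a name from the list of things; names that differ only in an ending like _2 or _b are one class to them, and where a whole thing is asked for, a point or a joint stands for the part that bears it (a point fixed in the world has none). Each returns a list of dicts, best first, with "confidence" (0 to 1); they miss things now and then, are a little off and sometimes report something else, mostly with a low value. They report only what shows in the picture. A call takes as long as a camera call. They do not tell look-alikes from the thing itself.
- nets.find_in(picture, query): "uv" ([column, row] in pixels, amid what is visible of it).
- nets.masks_of(picture, query): "region" (420x560 bool, what is visible of it) and "uv" ([column, row] in pixels, amid what is visible of it).
- nets.landmark_of(picture, query): "uv" ([column, row] in pixels: a listed point, or the origin of a listed thing).
The state is a dict: "clock": time; "joint_pos": joint angles; "qvel": joint speeds; "tau": joint torques, N m; "tool_pos": TCP position; "orientation": TCP orientation; "force": force on the tool from outside, world axes, zero at the start; "moment": the same for the moment, N m; "opening": finger opening in m; "gripper_force": force on a finger pad.
Only numpy, scipy, OpenCV 4.12 (cv2) and the standard library are available. Lean on these libraries where they do the work, as an engineer would, in place of code of your own. Each camera call takes 0.05 s, during which the arm holds its last target. There are 200 camera calls.

## Task

The lamp cover of the light box is shut, and the seam under its front edge is closed except for one narrow slot that is hard to see. Pick up the opening blade, feel along the seam with its tip until it slips into the slot, gently lever the cover up past its catch and swing it with the blade until it stands about upright or further and stays; move the cover only with the blade, never with the gripper, do not touch the glass lamp inside and do not force the blade. Then lay the blade flat on the rubber mat it came from and let go, leaving the other things on the desk where they are.

Things in the scene. Friction and masses are not known exactly. Their poses are not given: they have to be found in the camera images.
- case: white inspection light box, fixed, 200 (x) x 260 (y) x 96.5 mm high; origin centre of underside; -x is its front (three rocker switches), facing the robot. Along the front runs a level ledge 86 mm high: x = -100 to -80 mm lies open in front of the cover, -80 to -65 under it; beyond is the open lamp compartment. Top beside and behind the cover is flush with it
- ledge (a point): middle of the front edge of the ledge (case frame x = -100, y = 0, z = 86 mm): a natural fulcrum
- cover (a joint): angle of the grey cover about its rear hinge, rad: 0 shut, pi/2 upright, stop 1.8. Plate 120 (x) x 150 (y) x 6 mm, 0.1-0.2 kg. A hidden spring catch at its front +y corner resists the first 7 mm of lift of the front edge (10 mm is 0.083 rad): about 8 N up needed there; then light friction (2 N at the edge), stays at any angle
- cover_edge (a point): middle of the cover's front (free) edge, on its underside; shut, it is 4.5 mm above the ledge, 20 mm behind the ledge's front edge (case frame x = -80, z = 90.5 mm). A white rib on the ledge, flush with this edge, 10 mm deep, closes the gap except for one slot 30 mm wide, 4.2 mm high; the slot's middle lies anywhere up to 24 mm left or right (case y) of this point
- cover_hinge (a point): middle of the hinge line (along the case's y), at the underside of the cover (case frame x = 40, z = 90.5 mm), 120 mm from the free edge
- lamp: glass lamp tube lying along the case's y in the compartment, 140 mm long, 28 mm thick at the ends, origin at its centre, on its axis; its top is 36 mm below the ledge's level. Must not be touched
- blade: opening blade, loose, 190 mm long, 0.1-0.15 kg, flat on the mat. Origin under mid-length at the handle's underside, +x to the tip. Wooden handle 105 long (x = -95 to 10 mm), 22 wide, 20 thick (z = 0 to 20); steel blade 85 long (x = 10 to 95), 18 wide, 2.5 mm thick, at mid-thickness of the handle (z = 10)
- blade_grip (a point): centre of mass and place to grip the tool, on its axis, 20 mm behind the handle's front end and 105 mm behind the tip (blade frame x = -10, z = 10 mm)
- blade_tip (a point): end of the steel blade, at mid-thickness (blade frame x = 95, z = 10 mm)
- mat: black rubber mat, fixed, 220 (x) x 130 (y) x 3 mm, the blade lies on it at the start; either left or right of the light box, origin under its centre
- pad: grey fabric mouse pad, fixed, 220 x 130 x 3 mm, on the other side of the box; origin under its centre
- mouse: computer mouse on the pad, about 85 x 60 x 32 mm, loose bystander
- loupe: hand magnifier lying on the desk, 72 mm round head and handle, 159 mm long in all, loose bystander; origin under the centre of the head
- stamp: turned wooden stamp standing upright, 48 mm wide, 80 mm tall, loose bystander
Things that resemble listed ones, but are neither listed nor needed, are in the scene too. There is more than one size of the blade; the job needs the middle-sized.

How it is judged:
By the outcome, as a careful person would: the job done as asked, in the order asked, and still so for the second after the job is handed in, with the robot touching nothing.
It also fails if it takes over 72 s, if anything falls off the work surface, if the arm or the gripper's body presses on something with over 40 N, if the wrist force passes 120 N, or if a joint passes its speed limit or range.

## Working session

There is one attempt and no reset: what is moved stays moved. The work goes in short steps, Python scripts to look and compute and a shell command to move; the robot and the scene stay as the last step left them, time stands still between calls to the robot, and variables do not carry over. Pictures are saved under pics/ and viewed, at most 10 in all, crops included, and the job is handed in when it is done.

```bash
mkdir -p pics; ls
cat > h.py <<'E'
import numpy as np, cv2
from scipy.spatial.transform import Rotation as R
from plant import telemetry, snapshot, workorder, nets
def tool():
    o=telemetry.get_obs(); T=np.eye(4)
    T[:3,:3]=R.from_euler('xyz',o['orientation'],degrees=True).as_matrix(); T[:3,3]=o['tool_pos']; return T
def shot(name):
    T=tool(); p=snapshot(name)
    if 'mount' in p: C=T@np.array(p['mount'])
    else:
        W=np.eye(4); W[:3,:3]=cv2.Rodrigues(np.array(p['rvec'],float))[0]; W[:3,3]=np.ravel(p['tvec']); C=np.linalg.inv(W)
    p['C']=C; return p
def ray(p,uv):
    d=np.array([(uv[0]-p['cx'])/p['fx'],(uv[1]-p['cy'])/p['fy']]); u=d.copy()
    for _ in range(20): u=d/(1+p['k1']*(u@u))
    v=p['C'][:3,:3]@np.array([u[0],u[1],1]); return p['C'][:3,3],v/np.linalg.norm(v)
def at(p,uv,z):
    o,v=ray(p,uv); return o+v*(z-o[2])/v[2]
def tri(L):
    A=np.zeros((3,3));b=np.zeros(3)
    for p,uv in L:
        o,v=ray(p,uv);M=np.eye(3)-np.outer(v,v);A+=M;b+=M@o
    x=np.linalg.solve(A,b)
    e=[np.linalg.norm((np.eye(3)-np.outer(v,v))@(x-o)) for o,v in (ray(*l) for l in L)]
    return x,max(e)
def proj(p,X):
    q=np.linalg.inv(p['C'])@np.append(X,1); u=q[:2]/q[2]; u=u*(1+p['k1']*(u@u))
    return np.array([p['fx']*u[0]+p['cx'],p['fy']*u[1]+p['cy']])
def save(p,n,crop=None,s=1):
    f=p['frame'][:,:,::-1]
    if crop: f=f[crop[1]:crop[3],crop[0]:crop[2]]
    cv2.imwrite('pics/'+n,cv2.resize(f,None,fx=s,fy=s,interpolation=cv2.INTER_CUBIC))
E
cat > s1.py <<'E'
from h import *
np.set_printoptions(precision=3,suppress=True)
S=shot('scene');T=shot('top')
for p,n in((S,'s0.png'),(T,'t0.png')): save(p,n,s=1.4)
for q in ['case','ledge','cover_edge','cover_hinge','lamp','blade_grip','blade_tip','blade','mat','pad','mouse','loupe','stamp']:
    a=nets.landmark_of(S,q);b=nets.landmark_of(T,q)
    print(q,[(np.round(d['uv']).tolist(),round(d['confidence'],2)) for d in a[:3]],[(np.round(d['uv']).tolist(),round(d['confidence'],2), at(T,d['uv'],.01)[:2]) for d in b[:4]])
    if a and b: print('   ',*tri([(S,a[0]['uv']),(T,b[0]['uv'])]))
print(S['C'],T['C'],T['fx'])
E
python3 s1.py
```

```text
pics
case [([347.0, 274.0], 0.91)] [([268.0, 127.0], 0.61, array([ 0.673, -0.029]))]
    [ 0.675 -0.03   0.   ] 0.0015600993788649883
ledge [([321.0, 234.0], 0.69)] [([271.0, 156.0], 0.66, array([ 0.595, -0.04 ]))]
    [ 0.574 -0.046  0.087] 0.004334645279974211
cover_edge [([324.0, 236.0], 0.92)] []
cover_hinge [([447.0, 215.0], 0.64), ([358.0, 271.0], 0.62)] [([270.0, 104.0], 0.57, array([ 0.738, -0.033]))]
    [0.729 0.041 0.261] 0.1165776493061683
lamp [] []
blade_grip [([169.0, 330.0], 0.75), ([174.0, 201.0], 0.69), ([219.0, 275.0], 0.63)] [([454.0, 180.0], 0.86, array([ 0.539, -0.516])), ([378.0, 318.0], 0.82, array([ 0.184, -0.318])), ([380.0, 204.0], 0.58, array([ 0.473, -0.325]))]
    [ 0.543 -0.514  0.004] 0.005444830079597807
blade_tip [([198.0, 229.0], 0.87), ([231.0, 303.0], 0.73), ([190.0, 345.0], 0.69)] [([373.0, 263.0], 0.79, array([ 0.321, -0.306])), ([387.0, 164.0], 0.71, array([ 0.577, -0.344])), ([439.0, 151.0], 0.63, array([ 0.616, -0.481]))]
    [ 0.322 -0.302  0.021] 0.0014605228460457353
blade [([221.0, 278.0], 0.97), ([168.0, 331.0], 0.75), ([177.0, 205.0], 0
[... 669 characters left out ...]
312]))]
    [ 0.451  0.329 -0.009] 0.00941060123426659
loupe [([261.0, 330.0], 0.86), ([325.0, 236.0], 0.36)] [([376.0, 129.0], 0.82, array([ 0.672, -0.317]))]
    [ 0.676 -0.317 -0.001] 0.0027593158022433785
stamp [([447.0, 216.0], 0.86)] [([130.0, 121.0], 0.7, array([0.684, 0.341])), ([134.0, 210.0], 0.33, array([0.444, 0.317])), ([266.0, 100.0], 0.23, array([ 0.748, -0.022]))]
    [ 0.686  0.342 -0.003] 0.0036083447655881223
[[ 0.568  0.653 -0.501  1.198]
 [ 0.823 -0.452  0.344 -0.586]
 [-0.001 -0.607 -0.794  1.266]
 [ 0.     0.     0.     1.   ]] [[ 0.021 -0.994  0.109  0.356]
 [-1.    -0.019  0.021 -0.079]
 [-0.018 -0.109 -0.994  1.021]
 [ 0.     0.     0.     1.   ]] 390.79967938277105
```

```bash
python3 -c "
from h import *
print(telemetry.get_obs())"
```

```text
{'clock': 1.4, 'joint_pos': array([ 9.00152713e+01,  2.05446974e+01,  6.81651783e-01, -1.22507826e-03,
       -7.01362237e+01, -1.65079253e+01]), 'qvel': array([ 0.02155275, -0.0322149 ,  0.14414955,  0.0619179 , -0.07624841,
        0.05696354]), 'tau': array([-1.06402018e-03, -5.82380819e+01,  2.93294102e+01,  7.00288340e+00,
        1.23333628e-02, -1.93910722e-05]), 'tool_pos': array([0.19162349, 0.64719581, 0.40467383]), 'orientation': array([-1.79999627e+02,  1.31232504e-03, -1.64930702e+01]), 'force': array([-0.02454932,  0.66921547, -0.2705649 ]), 'moment': array([-0.00488229,  0.01244968, -0.0489705 ]), 'gripper_force': 0.0, 'opening': 0.08780323639863143}
```

View images.

View pics/t0.png

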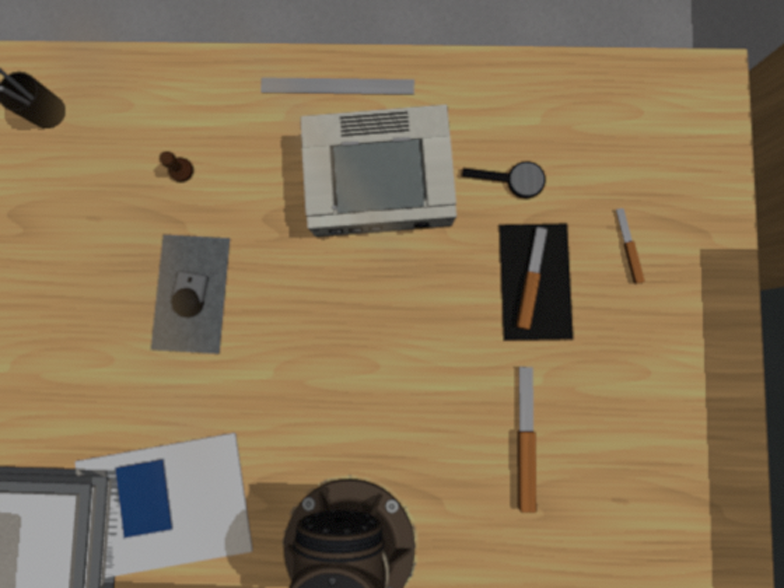

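View pics/s0.png

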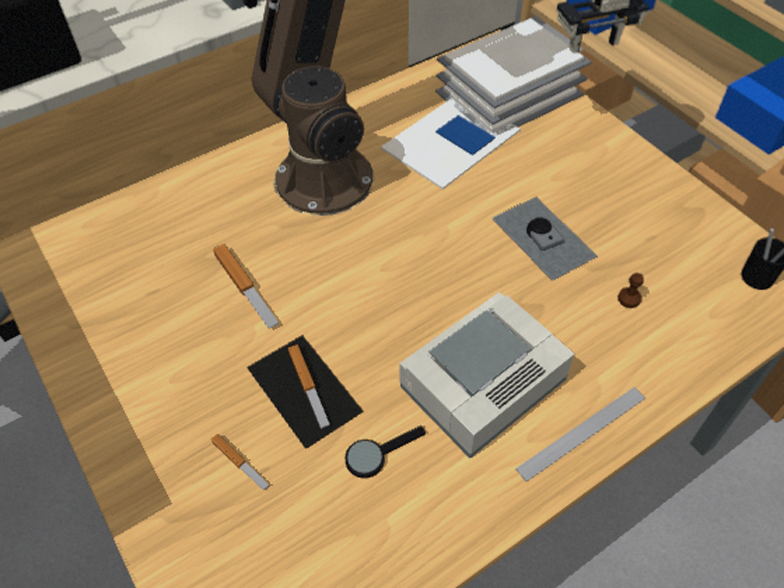

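```bash
cat > plan.py <<'E'
import sys; from h import *
# usage: plan.py x y z yaw : remaining shift in row units (tool axes), spin units
t=tool(); x,y,z,yaw=map(float,sys.argv[1:5]); o=telemetry.get_obs()
d=t[:3,:3].T@(np.array([x,y,z])-t[:3,3])/0.2
sp=-(yaw-o['orientation'][2])/90
print('units',np.round(d,3),'spin',round(sp,3),'rows>=',max(abs(sp)/.0795,np.linalg.norm(d)/.2085),'clock',o['clock'])
E
python3 plan.py .5 .3 .38 -10; python3 plan.py .45 -.3 .38 -10; python3 -c "
from h import *
p=snapshot('wrist');print(np.round(p['mount'],3),p['fx'])"
```

```text
units [1.971 1.227 0.123] spin -0.072 rows>= 11.15171868004218 clock 1.4
units [2.583 4.174 0.123] spin -0.072 rows>= 23.551884889180602 clock 1.4
[[ 0.    -0.961 -0.277  0.075]
 [ 1.    -0.     0.001 -0.   ]
 [-0.001 -0.277  0.961  0.019]
 [ 0.     0.     0.     1.   ]] 373.6958495574438
```

```bash
python3 -m creep '[[[0.164,0.102,0.01,0,1],[0.164,0.102,0.01,0,1],[0.164,0.102,0.01,0,1],[0.164,0.102,0.01,0,1],[0.164,0.102,0.01,0,1],[0.164,0.102,0.01,0,1],[0.164,0.102,0.01,0,1],[0.164,0.102,0.01,0,1]]]'; python3 -m creep '[[[0.164,0.102,0.01,0,1],[0.164,0.102,0.01,0,1],[0.164,0.102,0.01,0,1],[0.164,0.102,0.01,0,1],[0.038,0.184,0,0,1],[0.038,0.184,0,0,1],[0.038,0.184,0,0,1],[0.038,0.184,0,0,1]]]';python3 -m creep '[[[0.038,0.184,0,0,1],[0.038,0.184,0,0,1],[0.038,0.184,0,0,1],[0.038,0.184,0,0,1],[0.038,0.184,0,0,1],[0.038,0.184,0,0,1],[0.038,0.184,0,0,1],[0.038,0.184,0,0,1]]]';python3 -m creep '[[[0.038,0.184,0,0,1],[0.038,0.184,0,0,1],[0.038,0.184,0,0,1],[0.038,0.184,0,-0.072,1],[0,0,0,0,1]]]'
```

```text
clock: 2.12
tool_pos: [0.3978, 0.4146, 0.3889]
orientation: [-180.0, -0.0, -16.5]
force: [0.1, 1.1, 1.0]
opening: 0.0877
gripper_force: 0.0
clock: 2.78
tool_pos: [0.4865, 0.1492, 0.3806]
orientation: [180.0, -0.0, -16.5]
force: [0.9, -0.3, -0.4]
opening: 0.0877
gripper_force: 0.0
clock: 3.45
tool_pos: [0.461, -0.1503, 0.3811]
orientation: [-180.0, -0.1, -16.5]
force: [0.6, -0.9, 0.0]
opening: 0.0876
gripper_force: 0.0
clock: 3.87
tool_pos: [0.4484, -0.3019, 0.3804]
orientation: [179.9, 0.0, -9.8]
force: [0.0, 0.6, 0.2]
opening: 0.0878
gripper_force: 0.0
```

```bash
cat > m.py <<'E'
from h import *
np.set_printoptions(precision=3,suppress=True)
W=shot('wrist');save(W,'w1.png',s=1.2)
S=shot('scene');T=shot('top')
for q in ['blade_grip','blade_tip','blade','mat']:
    g=[nets.landmark_of(p,q) for p in (W,S,T)]
    print(q,[[(np.round(d['uv']).tolist(),round(d['confidence'],2),at(p,d['uv'],.013)[:2]) for d in a[:3]] for p,a in zip((W,S,T),g)])
E
python3 m.py
```

```text
blade_grip [[([479.0, 42.0], 0.82, array([ 0.548, -0.506])), ([291.0, 152.0], 0.81, array([ 0.476, -0.321]))], [([174.0, 203.0], 0.74, array([ 0.192, -0.31 ])), ([172.0, 327.0], 0.64, array([ 0.549, -0.499])), ([222.0, 276.0], 0.55, array([ 0.492, -0.319]))], [([381.0, 319.0], 0.83, array([ 0.182, -0.324])), ([381.0, 205.0], 0.54, array([ 0.471, -0.327]))]]
blade_tip [[([296.0, 28.0], 0.86, array([ 0.583, -0.342]))], [([228.0, 304.0], 0.96, array([ 0.575, -0.349])), ([192.0, 345.0], 0.86, array([ 0.62 , -0.481])), ([194.0, 231.0], 0.72, array([ 0.318, -0.312]))], [([376.0, 260.0], 0.67, array([ 0.328, -0.313])), ([131.0, 122.0], 0.18, array([0.681, 0.337]))]]
blade [[([294.0, 139.0], 0.96, array([ 0.488, -0.325])), ([474.0, 36.0], 0.67, array([ 0.553, -0.502]))], [([168.0, 334.0], 0.74, array([ 0.56 , -0.516])), ([221.0, 276.0], 0.66, array([ 0.491, -0.323]))], [([370.0, 315.0], 0.7, array([ 0.192, -0.296]))]]
mat [[([302.0, 141.0], 0.55, array([ 0.485, -0.333]))], [([216.0, 275.0], 0.9, array([ 0.481, -0.333]))], [([137.0, 212.0], 0.74, array([0.44 , 0.307]))]]
```

```bash
cat > b.py <<'E'
import sys; from h import *
np.set_printoptions(precision=4,suppress=True)
W=shot('wrist');save(W,sys.argv[1],s=1.2)
ms=nets.masks_of(W,'blade')
m=min(ms,key=lambda d:np.linalg.norm(at(W,d['uv'],.013)[:2]-[.5,-.325]))
f=W['frame'].astype(int)
k=m['region']; org=k&(f[:,:,0]-f[:,:,2]>50); st=k&~org
for n,r,z in (('handle',org,.023),('steel',st,.014),):
    v,u=np.nonzero(cv2.erode(r.astype(np.uint8),np.ones((3,3))))
    P=np.array([at(W,(a,b),z)[:2] for a,b in zip(u,v)],np.float32)
    print(n,len(P),m['confidence'],cv2.minAreaRect(P))
E
python3 b.py w2.png; python3 plan.py .475 -.323 .28 -10
```

```text
handle 2320 0.65 ((0.44698238372802734, -0.3165517747402191), (0.02001948095858097, 0.1017477884888649), 78.91020202636719)
steel 1796 0.65 ((0.5400223731994629, -0.3345252275466919), (0.017244335263967514, 0.08395973592996597), 79.65097045898438)
units [0.15  0.104 0.503] spin -0.002 rows>= 2.5681072566779752 clock 4.7167
```

View pics/w1.png

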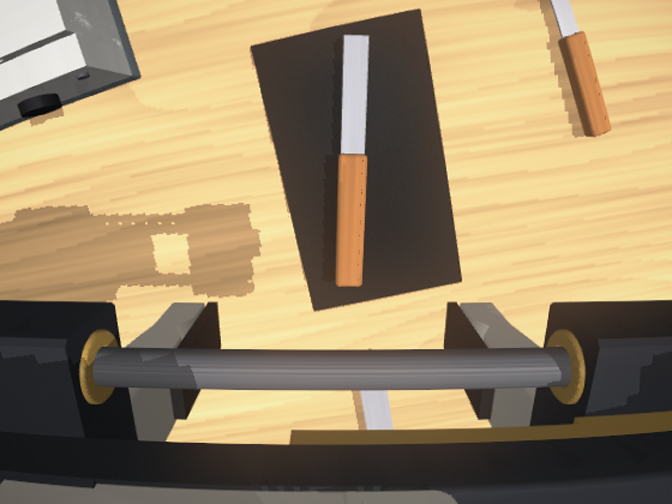

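```bash
python3 plan.py .479 -.3228 .1825 -11
```

```text
units [0.169 0.1   0.991] spin 0.009 rows>= 4.844923421736541 clock 4.7167
```

```bash
python3 -m creep '[[[0.085,0.05,0.1,0.014,1],[0.084,0.05,0.1,0,1],[0,0,0.2,0,1],[0,0,0.2,0,1],[0,0,0.15,0,1],[0,0,0.1,0,1],[0,0,0,0,1],[0,0,0,0,1]]]'; python3 plan.py .479 -.3228 .1825 -11; python3 b.py w3.png
```

```text
clock: 5.38
tool_pos: [0.4785, -0.3233, 0.21]
orientation: [180.0, 0.1, -11.4]
force: [-0.2, 0.6, 0.2]
opening: 0.0872
gripper_force: 0.0
units [ 0.002 -0.003  0.138] spin -0.005 rows>= 0.6598725158951303 clock 5.3833
handle 4074 0.94 ((0.4618159532546997, -0.3194762170314789), (0.020419100299477577, 0.07706007361412048), 78.92830657958984)
steel 6721 0.94 ((0.539820671081543, -0.33477118611335754), (0.017412178218364716, 0.08486482501029968), 79.15799713134766)
```

```bash
python3 -m creep '[[[0,0,0.07,0,1],[0,0,0.068,0,1],[0,0,0,0,1],[0,0,0,0,0],[0,0,0,0,0],[0,0,0,0,0],[0,0,0,0,0],[0,0,0,0,0]]]'; python3 -m creep '[[[0,0,0,0,0],[0,0,0,0,0],[0,0,0,0,0]]]'
```

```text
clock: 6.15
tool_pos: [0.4788, -0.3233, 0.1838]
orientation: [180.0, -0.1, -11.5]
force: [-0.9, -0.3, -0.7]
opening: 0.0601
gripper_force: 0.0
clock: 6.4
tool_pos: [0.4786, -0.3232, 0.1831]
orientation: [180.0, -0.0, -11.5]
force: [-0.1, -0.3, -0.7]
opening: 0.0402
gripper_force: 0.0
```

```bash
python3 -m creep '[[[0,0,0,0,0],[0,0,0,0,0],[0,0,0,0,0],[0,0,0,0,0],[0,0,0,0,0],[0,0,0,0,0],[0,0,-0.05,0,0],[0,0,-0.1,0,0]]]'; python3 -m creep '[[[0,0,-0.2,0,0],[0,0,-0.2,0,0],[0,0,-0.15,0,0],[0,0,0,0,0]]]'; python3 plan.py .44 -.05 .33 6
```

```text
clock: 7.07
tool_pos: [0.4775, -0.3229, 0.2115]
orientation: [-180.0, 0.3, -11.5]
force: [-0.3, -0.5, -1.1]
opening: 0.022
gripper_force: 30.0
clock: 7.4
tool_pos: [0.4802, -0.3241, 0.331]
orientation: [179.8, -0.6, -11.4]
force: [1.1, -1.1, -0.6]
opening: 0.0219
gripper_force: 30.0
units [-0.467 -1.304 -0.003] spin -0.193 rows>= 6.6428849676130755 clock 7.4
```

```bash
python3 plan.py .5 -.12 .33 6;  python3 -m creep '[[[0,-0.12,0,-0.065,0],[0,-0.12,0,-0.065,0],[0,-0.12,0,-0.063,0],[0,-0.12,0,0,0],[0,0,0,0,0]]]'; python3 plan.py .5 -.12 .33 6
```

```text
units [-1.04e-01 -1.02e+00  1.00e-03] spin -0.193 rows>= 4.916920694771065 clock 7.4
clock: 7.82
tool_pos: [0.4823, -0.2253, 0.3235]
orientation: [-180.0, -0.0, 6.0]
force: [-0.1, -0.1, -1.5]
opening: 0.022
gripper_force: 30.0
units [ 0.143 -0.514 -0.032] spin 0.0 rows>= 2.5649423191345 clock 7.8167
```

```bash
python3 -m creep '[[[0.05,-0.17,-0.01,0,0],[0.05,-0.17,-0.01,0,0],[0.04,-0.17,-0.01,0,0],[0,0,0,0,0],[0,0,0,0,0]]]'
cat > c.py <<'E'
from h import *
np.set_printoptions(precision=4,suppress=True)
W=shot('wrist');save(W,'w4.png',s=1.2);S=shot('scene');T=shot('top');print(tool()[:3,3])
for q in ['case','ledge','cover_edge','cover_hinge','blade_tip','blade_grip']:
    z={'case':0,'ledge':.086,'cover_edge':.0905,'cover_hinge':.0905}.get(q,.16)
    for n,p in zip('WST',(W,S,T)):
        print(q,n,[(np.round(d['uv']).tolist(),round(d['confidence'],2),at(p,d['uv'],z)[:2]) for d in nets.landmark_of(p,q)[:3]])
ms=nets.masks_of(T,'cover')
for p,n in((T,'T'),(S,'S'),(W,'W')):
    try:
        for d in nets.masks_of(p,'cover')[:2]:
            v,u=np.nonzero(d['region']);P=np.array([at(p,(a,b),.0965)[:2] for a,b in zip(u,v)],np.float32);print(n,d['confidence'],cv2.minAreaRect(P))
    except Exception as e: print(n,e)
E
python3 c.py
```

```text
clock: 8.23
tool_pos: [0.5006, -0.1222, 0.3296]
orientation: [-180.0, -0.0, 6.1]
force: [-0.4, -0.2, -1.3]
opening: 0.0215
gripper_force: 30.0
[ 0.5002 -0.1242  0.3291]
case W []
case S [([347.0, 271.0], 0.77, array([ 0.6682, -0.0255]))]
case T []
ledge W [([160.0, 101.0], 0.92, array([ 0.5704, -0.0459]))]
ledge S [([319.0, 234.0], 0.65, array([ 0.5694, -0.053 ])), ([348.0, 276.0], 0.47, array([ 0.7173, -0.0717]))]
ledge T []
cover_edge W [([162.0, 64.0], 0.95, array([ 0.5912, -0.0476]))]
cover_edge S [([325.0, 234.0], 0.73, array([ 0.5817, -0.0436])), ([219.0, 274.0], 0.32, array([ 0.525 , -0.3395]))]
cover_edge T []
cover_hinge W []
cover_hinge S [([358.0, 268.0], 0.6, array([ 0.715, -0.038]))]
cover_hinge T [([267.0, 103.0], 0.54, array([ 0.709 , -0.0298]))]
blade_tip W [([275.0, 21.0], 0.68, array([ 0.6057, -0.1105])), ([161.0, 102.0], 0.42, array([ 0.5718, -0.069 ])), ([281.0, 250.0], 0.26, array([ 0.5146, -0.1228]))]
blade_tip S [([308.0, 235.0], 0.7, array([ 0.5959, -0.1127])), ([189.0, 344.0], 0.66, array([ 0.6819, -0.4974])), ([197.0, 229.0], 0.6, array([ 0.4196, -0.335 ]))]
[... 275 characters left out ...]
 0.301 , -0.3364])), ([286.0, 216.0], 0.79, array([ 0.5137, -0.124 ]))]
blade_grip T [([378.0, 321.0], 0.77, array([ 0.2038, -0.2818])), ([452.0, 182.0], 0.56, array([ 0.5077, -0.4482])), ([307.0, 184.0], 0.5, array([ 0.4974, -0.1263]))]
T 0.63 ((0.733601987361908, -0.029123052954673767), (0.07147292047739029, 0.2581138610839844), 5.580747127532959)
T 0.43 ((0.7038041949272156, -0.011663258075714111), (0.012352573685348034, 0.10611523687839508), 7.356884956359863)
S 0.73 ((0.6496553421020508, -0.036921463906764984), (0.12350822985172272, 0.15173663198947906), 5.000582218170166)
W 0.96 ((0.6066675186157227, -0.042631685733795166), (0.037884484976530075, 0.15153968334197998), 3.45365047454834)
```

View pics/w4.png

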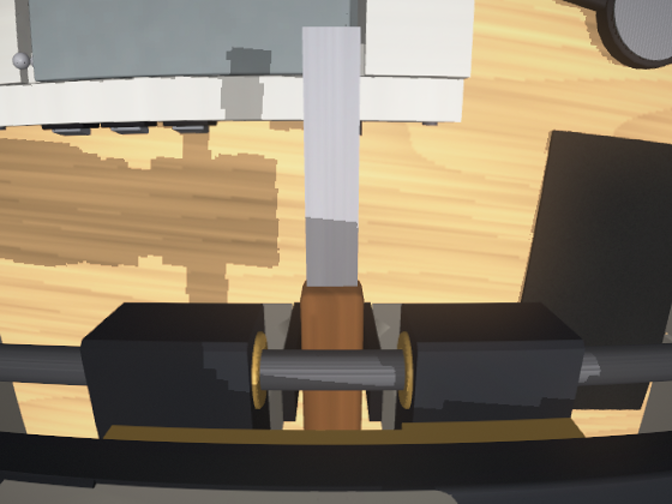

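```bash
cat > e.py <<'E'
from h import *
np.set_printoptions(precision=4,suppress=True)
W=shot('wrist');T=tool();print(T[:3,3])
f=W['frame'].astype(int)
k=nets.masks_of(W,'cover')[0]['region']
g=[]
for c in range(0,245,5):
    if 178<c<235: continue
    r=np.nonzero(k[:,c])[0]
    if len(r): g.append(at(W,(c,r.max()+.5),.0965)[:2])
g=np.array(g)
for i in range(3):
    a=np.polyfit(g[:,1],g[:,0],1);e=g[:,0]-np.polyval(a,g[:,1]);g=g[abs(e)<2*e.std()+1e-4]
print('front edge x=',a,'yaw',-np.degrees(np.arctan(a[0])),'rms',e.std(),g[:,1].min(),g[:,1].max())
# white ledge front edge
b=[]
for c in list(range(5,240,5))+list(range(310,380,5)):
    col=f[40:130,c].min(1); r=np.nonzero(col>170)[0]
    if len(r): b.append(at(W,(c,40+r.max()+.5),.086)[:2])
b=np.array(b)
for i in range(4):
    a2=np.polyfit(b[:,1],b[:,0],1);e=b[:,0]-np.polyval(a2,b[:,1]);b=b[abs(e)<2*e.std()+1e-4]
print('ledge front x=',a2,'yaw',-np.degrees(np.arctan(a2[0])),'rms',e.std(),len(b))
# blade axis
z=T[2,3]-.170
for d in nets.masks_of(W,'blade')[:1]:
    r=d['region']&(f[:,:,0]-f[:,:,2]<30)
    v,u=np.nonzero(r);P=np.array([at(W,(p,q),z+.00125)[:2] for p,q in zip(u,v)],np.float32)
    print('steel',z,d['confidence'],cv2.minAreaRect(P)); print('tip corner x max',P[:,0].max(), 'tool frame', ((P-T[:2,3])@T[:2,:2]).max(0),((P-T[:2,3])@T[:2,:2]).min(0))
E
python3 e.py
```

```text
[ 0.5005 -0.1236  0.3291]
front edge x= [-0.1035  0.5862] yaw 5.906869964232651 rms 0.0002544485527348367 -0.0938515374446575 0.023405193667571433
ledge front x= [-0.0992  0.5665] yaw 5.662969422812741 rms 0.0001818745667529165 55
steel 0.15909844726898012 0.83 ((0.5624716281890869, -0.11695447564125061), (0.08555454760789871, 0.018307218328118324), 5.838552474975586)
tip corner x max 0.60578966 tool frame [0.1051 0.009 ] [ 0.0196 -0.0093]
```

```bash
python3 plan.py .480 -.087 .264 5.8
```

```text
units [-0.083 -0.193  0.325] spin 0.001 rows>= 1.8566909655107142 clock 9.6333
```

```bash
python3 -m creep '[[[-0.083,-0.093,0,0,0],[0,-0.1,0.1,0,0],[0,0,0.125,0,0],[0,0,0.1,0,0],[0,0,0,0,0],[0,0,0,0,0],[0,0,0,0,0],[0,0,0,0,0]]]'; python3 plan.py .480 -.087 .257 5.8;  python3 -m creep '[[[0,0,0,0,0],[0,0,0,0,0]]]'; python3 plan.py .480 -.087 .257 5.8
```

```text
clock: 10.3
tool_pos: [0.4807, -0.087, 0.2654]
orientation: [180.0, -0.1, 5.9]
force: [-0.7, 0.0, -0.8]
opening: 0.0218
gripper_force: 30.0
units [-0.003 -0.     0.042] spin 0.001 rows>= 0.20146181587962164 clock 10.3
clock: 10.47
tool_pos: [0.4803, -0.087, 0.265]
orientation: [-180.0, -0.1, 5.9]
force: [-0.6, -0.1, -1.0]
opening: 0.0215
gripper_force: 30.0
units [-0.001 -0.     0.04 ] spin 0.001 rows>= 0.19174909671234847 clock 10.4667
```

```bash
python3 -m creep '[[[0,0,0.015,0,0],[0,0,0.015,0,0],[0,0,0,0,0],[0,0,0,0,0]]]'; for i in 1; do python3 -m creep '[[[0,0,0.005,0,0],[0,0,0,0,0],[0,0,0,0,0]]]';python3 -m creep '[[[0,0,0.005,0,0],[0,0,0,0,0],[0,0,0,0,0]]]'; done
```

```text
clock: 10.8
tool_pos: [0.4798, -0.087, 0.2578]
orientation: [180.0, 0.0, 5.9]
force: [0.5, -0.2, -1.4]
opening: 0.0219
gripper_force: 30.0
clock: 11.05
tool_pos: [0.48, -0.0869, 0.2571]
orientation: [180.0, -0.0, 5.9]
force: [-0.5, 0.4, -0.2]
opening: 0.0216
gripper_force: 30.0
clock: 11.3
tool_pos: [0.48, -0.0869, 0.2563]
orientation: [180.0, -0.0, 5.9]
force: [-2.0, 0.2, 1.5]
opening: 0.022
gripper_force: 30.0
```

```bash
python3 -m creep '[[[0,0,-0.007,0,0],[0.02,0,0,0,0],[0.015,0,0,0,0],[0,0,0,0,0],[0,0,0,0,0]]]'; python3 -m creep '[[[0.008,0,0,0,0],[0,0,0,0,0],[0,0,0,0,0]]]';python3 -m creep '[[[0.007,0,0,0,0],[0,0,0,0,0],[0,0,0,0,0]]]'
```

```text
clock: 11.72
tool_pos: [0.4871, -0.0862, 0.2573]
orientation: [-180.0, 0.0, 5.9]
force: [-0.2, 0.5, -1.0]
opening: 0.0216
gripper_force: 30.0
clock: 11.97
tool_pos: [0.4885, -0.086, 0.2574]
orientation: [180.0, 0.0, 5.9]
force: [0.3, 0.1, -1.6]
opening: 0.0215
gripper_force: 30.0
clock: 12.22
tool_pos: [0.4898, -0.0859, 0.2574]
orientation: [180.0, 0.0, 5.9]
force: [-0.8, -0.1, -1.9]
opening: 0.0217
gripper_force: 30.0
```

```bash
python3 -m creep '[[[0.006,0,0,0,0],[0,0,0,0,0],[0,0,0,0,0]]]';python3 -m creep '[[[0.006,0,0,0,0],[0,0,0,0,0],[0,0,0,0,0]]]'
```

```text
clock: 12.47
tool_pos: [0.4902, -0.0859, 0.2571]
orientation: [-180.0, 0.1, 5.9]
force: [-5.3, -0.1, 1.3]
opening: 0.0217
gripper_force: 30.0
clock: 12.72
tool_pos: [0.4906, -0.086, 0.2568]
orientation: [-180.0, 0.3, 5.9]
force: [-8.0, -0.3, 2.9]
opening: 0.0214
gripper_force: 30.0
```

```bash
python3 -m creep '[[[-0.004,0,-0.003,0,0],[0,-0.01,0,0,0],[0,-0.01,0,0,0],[0,-0.01,0,0,0],[0,-0.01,0,0,0],[0,0,0,0,0],[0,0,0,0,0]]]';python3 -m creep '[[[0,-0.01,0,0,0],[0,-0.01,0,0,0],[0,-0.01,0,0,0],[0,-0.01,0,0,0],[0,0,0,0,0],[0,0,0,0,0]]]'
```

```text
clock: 13.3
tool_pos: [0.4896, -0.0782, 0.2575]
orientation: [180.0, 0.2, 5.9]
force: [-3.9, -2.8, -1.3]
opening: 0.0215
gripper_force: 30.0
clock: 13.8
tool_pos: [0.4888, -0.0703, 0.2575]
orientation: [180.0, 0.2, 5.9]
force: [-4.5, -2.9, -1.7]
opening: 0.0219
gripper_force: 30.0
```

```bash
python3 -m creep '[[[0,-0.01,0,0,0],[0,-0.01,0,0,0],[0,-0.01,0,0,0],[0,-0.01,0,0,0],[0,0,0,0,0],[0,0,0,0,0]]]';python3 -m creep '[[[0,-0.01,0,0,0],[0,-0.01,0,0,0],[0,-0.01,0,0,0],[0,0,0,0,0],[0,0,0,0,0]]]'
```

```text
clock: 14.3
tool_pos: [0.488, -0.0623, 0.2575]
orientation: [180.0, 0.2, 5.9]
force: [-5.2, -2.8, -1.6]
opening: 0.0219
gripper_force: 30.0
clock: 14.72
tool_pos: [0.4874, -0.0563, 0.2575]
orientation: [180.0, 0.2, 5.9]
force: [-5.8, -1.8, -1.0]
opening: 0.0221
gripper_force: 30.0
```

```bash
python3 -m creep '[[[0,-0.01,0,0,0],[0,-0.01,0,0,0],[0,-0.01,0,0,0],[0,0,0,0,0],[0,0,0,0,0]]]';python3 -m creep '[[[0,-0.01,0,0,0],[0,-0.01,0,0,0],[0,-0.01,0,0,0],[0,0,0,0,0],[0,0,0,0,0]]]'
```

```text
clock: 15.13
tool_pos: [0.487, -0.0502, 0.2576]
orientation: [180.0, 0.1, 5.9]
force: [-4.8, -1.2, -1.9]
opening: 0.022
gripper_force: 30.0
clock: 15.55
tool_pos: [0.4879, -0.0436, 0.2585]
orientation: [-180.0, -0.1, 6.0]
force: [0.1, -0.7, -1.1]
opening: 0.0217
gripper_force: 30.0
```

```bash
python3 -m creep '[[[0,-0.008,0,0,0],[0,-0.008,0,0,0],[0.01,0,0,0,0],[0.01,0,0,0,0],[0,0,0,0,0],[0,0,0,0,0]]]';python3 -m creep '[[[0.012,0,0,0,0],[0.012,0,0,0,0],[0,0,0,0,0],[0,0,0,0,0]]]'
```

```text
clock: 16.05
tool_pos: [0.491, -0.0403, 0.258]
orientation: [180.0, -0.0, 5.9]
force: [-0.1, -0.5, -1.4]
opening: 0.0216
gripper_force: 30.0
clock: 16.38
tool_pos: [0.4958, -0.0399, 0.258]
orientation: [180.0, 0.0, 5.9]
force: [-0.3, 0.3, -1.7]
opening: 0.0217
gripper_force: 30.0
```

```bash
python3 -m creep '[[[0.015,0,0,0,0],[0.015,0,0,0,0],[0,0,0,0,0],[0,0,0,0,0]]]';python3 -m creep '[[[0,0,0.01,0,0],[0,0,0.01,0,0],[0,0,0.01,0,0],[0,0,0,0,0],[0,0,0,0,0]]]'
```

```text
clock: 16.72
tool_pos: [0.5018, -0.0392, 0.258]
orientation: [-180.0, -0.0, 5.9]
force: [-0.1, 0.1, -1.5]
opening: 0.0219
gripper_force: 30.0
clock: 17.13
tool_pos: [0.5017, -0.0392, 0.2522]
orientation: [180.0, -0.0, 5.9]
force: [-0.5, 0.8, 3.1]
opening: 0.0215
gripper_force: 30.0
```

```bash
python3 -m creep '[[[0,0,0.01,0,0],[0,0,0.01,0,0],[0,0,0.01,0,0],[0,0,0,0,0],[0,0,0,0,0]]]';python3 -m creep '[[[0,0,0.01,0,0],[0,0,0.01,0,0],[0,0,0.01,0,0],[0,0,0,0,0],[0,0,0,0,0]]]'
```

```text
clock: 17.55
tool_pos: [0.502, -0.0391, 0.2464]
orientation: [-180.0, -0.1, 5.9]
force: [-0.7, 1.1, 4.5]
opening: 0.0219
gripper_force: 30.0
clock: 17.97
tool_pos: [0.5023, -0.0391, 0.2405]
orientation: [-180.0, -0.1, 5.9]
force: [1.4, -1.2, 4.3]
opening: 0.0218
gripper_force: 30.0
```

```bash
python3 -m creep '[[[0.002,0,0.01,0,0],[0.002,0,0.01,0,0],[0.002,0,0.01,0,0],[0,0,0,0,0],[0,0,0,0,0]]]';python3 -m creep '[[[0.003,0,0.01,0,0],[0.003,0,0.01,0,0],[0.003,0,0.01,0,0],[0,0,0,0,0],[0,0,0,0,0]]]'
cat > v.py <<'E'
import sys; from h import *
S=shot('scene');T=tool()[:3,3];W=shot('wrist')
g=proj(S,[.6,-.06,.12]).astype(int)
a=S['frame'][max(g[1]-100,0):g[1]+100,max(g[0]-120,0):g[0]+120];a=cv2.resize(a,None,fx=2.4,fy=2.4,interpolation=cv2.INTER_CUBIC)
b=cv2.resize(W['frame'][:,140:420],None,fx=.75,fy=480/420)
b=W['frame'][:300,150:400]; b=cv2.resize(b,(b.shape[1]*480//300*2//3,480))[:, :220]
cv2.imwrite('pics/'+sys.argv[1],np.hstack([a,b])[:,:,::-1]); print(T,a.shape,b.shape)
E
python3 v.py v1.png
```

```text
clock: 18.38
tool_pos: [0.5028, -0.0391, 0.2341]
orientation: [-180.0, 0.0, 5.9]
force: [0.6, 0.3, 2.3]
opening: 0.0217
gripper_force: 30.0
clock: 18.8
tool_pos: [0.5046, -0.0389, 0.2279]
orientation: [180.0, 0.0, 5.9]
force: [0.9, 0.6, 3.9]
opening: 0.0215
gripper_force: 30.0
[ 0.50455679 -0.03895322  0.2279223 ] (480, 576, 3) (480, 220, 3)
```

View pics/v1.png

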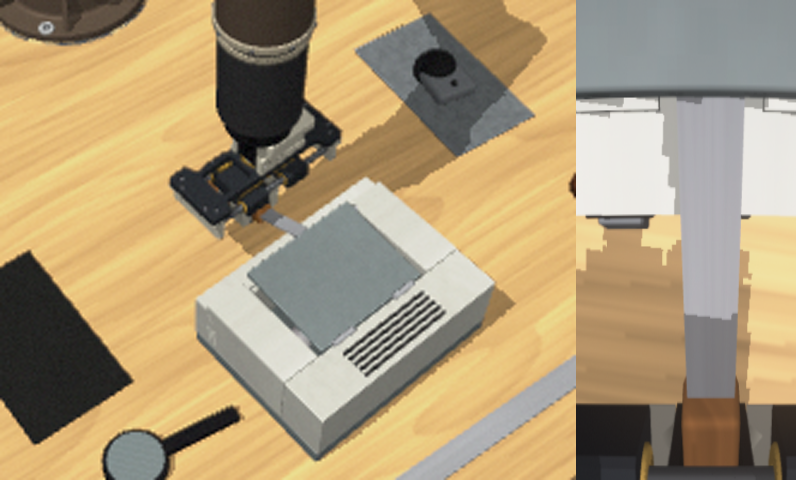

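```bash
python3 -m creep '[[[0.02,0,-0.008,0,0],[0.02,0,-0.008,0,0],[0.02,0,-0.009,0,0],[0,0,0,0,0],[0,0,0,0,0]]]';python3 -m creep '[[[0.02,0,-0.009,0,0],[0.02,0,-0.009,0,0],[0.02,0,-0.009,0,0],[0,0,0,0,0],[0,0,0,0,0]]]'
```

```text
clock: 19.32
tool_pos: [0.5145, -0.0384, 0.232]
orientation: [180.0, 0.4, 5.8]
force: [-4.4, -1.7, 2.5]
opening: 0.0217
gripper_force: 30.0
clock: 19.73
tool_pos: [0.5264, -0.0372, 0.2372]
orientation: [180.0, 0.4, 5.8]
force: [-5.4, -1.9, 2.6]
opening: 0.0219
gripper_force: 30.0
```

```bash
python3 -m creep '[[[0.012,0,-0.024,0,0],[0.012,0,-0.024,0,0],[0.012,0,-0.024,0,0],[0,0,0,0,0],[0,0,0,0,0]]]'; python3 v.py v2.png
```

```text
clock: 20.15
tool_pos: [0.5361, -0.0356, 0.2533]
orientation: [-180.0, -0.1, 5.9]
force: [0.9, 0.2, -1.4]
opening: 0.0218
gripper_force: 30.0
[ 0.53612451 -0.03559622  0.25325377] (480, 576, 3) (480, 220, 3)
```

View pics/v2.png

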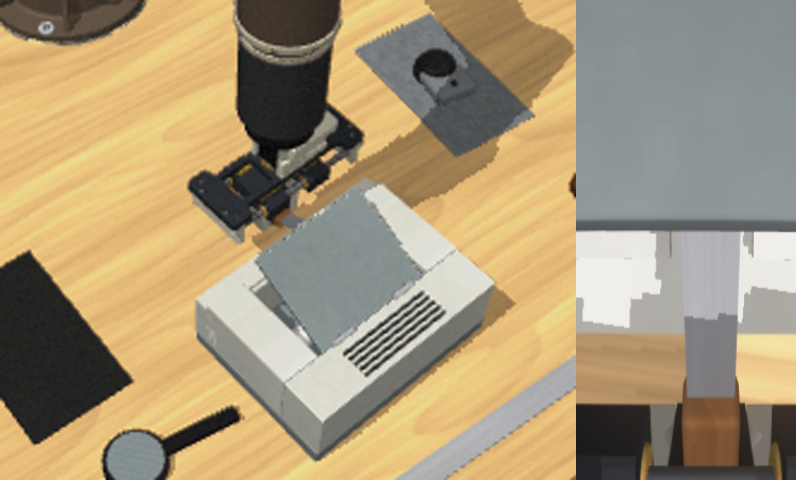

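```bash
python3 -m creep '[[[0.013,0,-0.023,0,0],[0.013,0,-0.023,0,0],[0.013,0,-0.022,0,0],[0.017,0,-0.02,0,0],[0.017,0,-0.02,0,0],[0.017,0,-0.02,0,0]]]'
cat > th.py <<'E'
from h import *
# estimate cover angle by matching projected plate outline (case yaw 5.8, edge mid .591,-.045) to mask
c,s=np.cos(np.radians(5.8)),np.sin(np.radians(5.8)); H=np.array([.591+.12*c,-.045+.12*s,.0905])
ex=np.array([c,s,0]);ey=np.array([-s,c,0]);ez=np.array([0,0,1.])
for n in('scene','top'):
    p=shot(n);ms=nets.masks_of(p,'cover'); 
    if not ms: print(n,'none'); continue
    best=[]
    for m in ms[:2]:
        for th in range(0,106,1):
            t=np.radians(th);d=-ex*np.cos(t)+ez*np.sin(t);nn=ex*np.sin(t)+ez*np.cos(t)
            P=[H+d*l+ey*w+nn*h for l in(0,.12) for w in(-.075,.075) for h in(0,.006)]
            q=cv2.convexHull(np.array([proj(p,x) for x in P]).astype(np.float32)).round().astype(int)
            k=np.zeros((420,560),np.uint8);cv2.fillConvexPoly(k,q,1)
            best.append((round((k.astype(bool)&m['region']).sum()/(k.astype(bool)|m['region']).sum(),3),th,round(m['confidence'],2)))
    print(n,sorted(best)[-3:])
E
python3 th.py
```

```text
clock: 20.75
tool_pos: [0.5539, -0.0338, 0.2789]
orientation: [-180.0, -0.0, 5.9]
force: [-1.2, 0.4, -4.4]
opening: 0.0215
gripper_force: 30.0
scene [(np.float64(0.908), 49, 0.84), (np.float64(0.909), 47, 0.84), (np.float64(0.911), 46, 0.84)]
top [(np.float64(0.166), 50, 0.71), (np.float64(0.172), 48, 0.71), (np.float64(0.173), 49, 0.71)]
```

```bash
python3 -m creep '[[[0.019,0,-0.017,0,0],[0.019,0,-0.017,0,0],[0.02,0,-0.016,0,0],[0.022,0,-0.013,0,0],[0.022,0,-0.013,0,0],[0.022,0,-0.013,0,0],[0,0,0,0,0]]]'; python3 th.py; python3 v.py v3.png
```

```text
clock: 21.53
tool_pos: [0.5794, -0.0312, 0.2969]
orientation: [180.0, -0.1, 5.9]
force: [0.8, -0.2, -1.0]
opening: 0.0219
gripper_force: 30.0
scene [(np.float64(0.853), 70, 0.69), (np.float64(0.857), 68, 0.69), (np.float64(0.862), 69, 0.69)]
top [(np.float64(0.105), 67, 0.36), (np.float64(0.128), 68, 0.36), (np.float64(0.136), 69, 0.36)]
[ 0.57831835 -0.0312391   0.29649412] (480, 576, 3) (480, 220, 3)
```

View pics/v3.png

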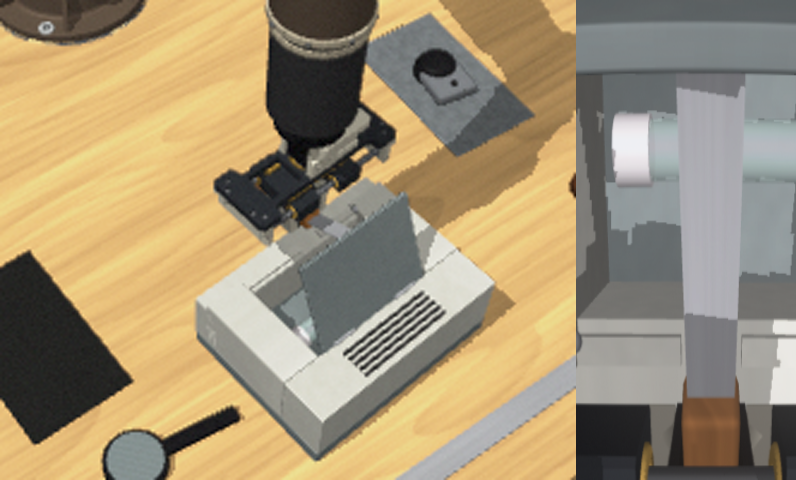

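```bash
python3 -m creep '[[[0.025,0,-0.008,0,0],[0.025,0,-0.008,0,0],[0.025,0,-0.006,0,0],[0.026,0,-0.004,0,0],[0.026,0,-0.004,0,0],[0.026,0,0,0,0],[0.026,0,0,0,0],[0,0,0,0,0]]]'; python3 th.py
```

```text
clock: 22.5
tool_pos: [0.615, -0.0275, 0.3022]
orientation: [180.0, -0.0, 5.9]
force: [-0.1, -1.0, -1.1]
opening: 0.022
gripper_force: 30.0
scene none
top [(np.float64(0.193), 89, 0.53), (np.float64(0.194), 90, 0.53), (np.float64(0.194), 92, 0.53)]
```

```bash
python3 -m creep '[[[0.02,0,0,0,0],[0.02,0,0,0,0],[0.01,0,0,0,0],[0,0,0,0,0]]]'; python3 th.py; python3 v.py v4.png
```

```text
clock: 23.03
tool_pos: [0.6241, -0.0266, 0.302]
orientation: [180.0, 0.0, 5.9]
force: [-0.9, -0.4, -1.9]
opening: 0.0217
gripper_force: 30.0
scene [(np.float64(0.778), 100, 0.95), (np.float64(0.826), 98, 0.95), (np.float64(0.836), 99, 0.95)]
top [(np.float64(0.198), 95, 0.69), (np.float64(0.198), 96, 0.69), (np.float64(0.198), 97, 0.69)]
[ 0.62388856 -0.02657151  0.30248569] (480, 576, 3) (480, 220, 3)
```

View pics/v4.png

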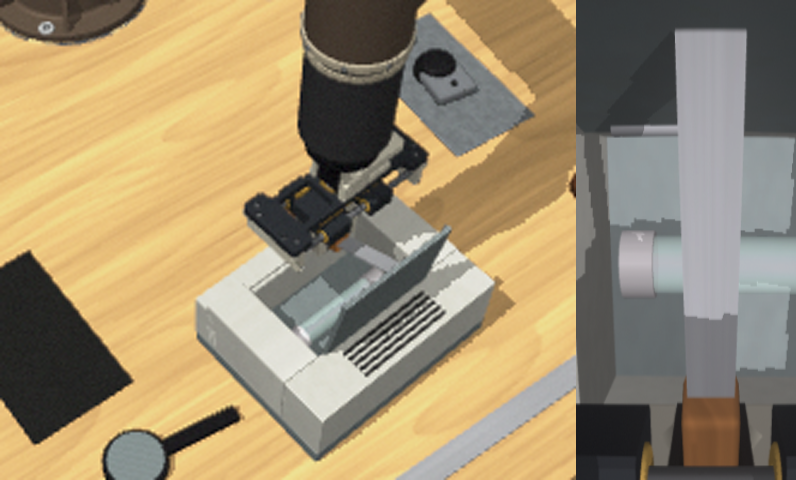

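```bash
python3 -m creep '[[[-0.05,0,0,0,0],[-0.1,0,-0.03,0,0],[-0.15,0,-0.05,0,0],[-0.18,0,-0.05,0,0],[-0.18,0,0,0,0],[-0.16,0,0,0,0],[0,0,0,0,0]]]'; python3 plan.py .48 -.323 .33 -11; python3 th.py
```

```text
clock: 23.92
tool_pos: [0.4545, -0.0448, 0.3282]
orientation: [-179.9, 0.1, 5.8]
force: [-0.7, -0.6, -0.2]
opening: 0.0222
gripper_force: 30.0
units [-0.015  1.397 -0.011] spin 0.187 rows>= 6.699807716278222 clock 23.9167
scene [(np.float64(0.775), 100, 0.55), (np.float64(0.83), 99, 0.55), (np.float64(0.836), 98, 0.55)]
top [(np.float64(0.886), 99, 0.91), (np.float64(0.9), 98, 0.91), (np.float64(0.902), 97, 0.91)]
```

```bash
python3 -m creep '[[[0,0.175,0,0,0],[0,0.175,0,0,0],[0,0.175,0,0,0],[0,0.175,0,0,0],[0,0.175,0,0,0],[0,0.175,0,0,0],[0,0.175,0,0,0],[0,0.175,0,0,0]]]'; python3 -m creep '[[[0,0,0,0.062,0],[0,0,0,0.062,0],[0,0,0,0.062,0],[0,0,0,0,0],[0,0,0,0,0]]]'; python3 plan.py .479 -.323 .183 -11.4
python3 - <<'E'
from h import *
S=shot('scene');W=shot('wrist');T=tool();G=T[:3,3]+[0,0,-.17]
a=nets.landmark_of(S,'blade_tip');b=nets.landmark_of(W,'blade_tip')
print([(np.round(d['uv']),round(d['confidence'],2)) for d in a[:4]],[(np.round(d['uv']),round(d['confidence'],2)) for d in b[:3]])
for th in (0,15,20,25,30): 
    X=G+.105*(T[:3,0]*np.cos(np.radians(th))+[0,0,np.sin(np.radians(th))]); print(th,proj(S,X),proj(W,X))
save(S,'s5.png',s=1.4)
E
```

```text
clock: 24.78
tool_pos: [0.4902, -0.3243, 0.3276]
orientation: [-180.0, 0.0, 5.9]
force: [0.8, -0.1, -1.4]
opening: 0.0215
gripper_force: 30.0
clock: 25.2
tool_pos: [0.49, -0.3224, 0.3276]
orientation: [180.0, 0.1, -10.7]
force: [0.5, -0.3, -1.6]
opening: 0.0219
gripper_force: 30.0
units [-0.053  0.013  0.723] spin 0.008 rows>= 3.476567847633362 clock 25.2
[(array([191., 345.]), 0.81), (array([226., 267.]), 0.65), (array([199., 229.]), 0.63), (array([366., 246.]), 0.42)] [(array([274.,  14.]), 0.95)]
0 [229.457116   279.78103805] [276.33406223  22.78615534]
15 [227.8947555  272.75069164] [276.35155576  16.81307129]
20 [227.14720973 269.90202361] [276.35803156  20.13044447]
25 [226.29419012 266.83631821] [276.36477639  27.13465715]
30 [225.34235857 263.57937079] [276.37173072  38.60565511]
```

```bash
python3 -m creep '[[[-0.053,0.013,0.1,0.008,0],[0,0,0.15,0,0],[0,0,0.15,0,0],[0,0,0.1,0,0],[0,0,0.03,0,0],[0,0,0,0,0]]]'; python3 -m creep '[[[0,0,0.02,0,0],[0,0,0.02,0,0],[0,0,0.02,0,0],[0,0,0,0,0]]]'; python3 plan.py .479 -.323 .183 -11.4
```

```text
clock: 25.9
tool_pos: [0.4782, -0.3223, 0.2208]
orientation: [-180.0, 0.2, -11.5]
force: [0.2, -0.2, 0.7]
opening: 0.0217
gripper_force: 30.0
clock: 26.23
tool_pos: [0.48, -0.323, 0.2116]
orientation: [180.0, -0.3, -11.5]
force: [3.1, -1.0, 3.8]
opening: 0.022
gripper_force: 30.0
units [-0.006  0.001  0.143] spin -0.001 rows>= 0.6870430572274524 clock 26.2333
```

```bash
python3 -m creep '[[[0,0,0.02,0,0],[0,0,0.02,0,0],[0,0,0.02,0,0],[0,0,0,0,0]]]'; python3 -m creep '[[[0,0,0.02,0,0],[0,0,0.02,0,0],[0,0,0.015,0,0],[0,0,0,0,0]]]'; python3 plan.py .479 -.323 .183 -11.4
```

```text
clock: 26.57
tool_pos: [0.479, -0.3227, 0.1985]
orientation: [180.0, -0.1, -11.5]
force: [2.3, 0.2, 3.6]
opening: 0.0217
gripper_force: 30.0
clock: 26.9
tool_pos: [0.4782, -0.3225, 0.1865]
orientation: [-180.0, 0.1, -11.6]
force: [1.2, -0.2, 2.9]
opening: 0.0219
gripper_force: 30.0
units [0.005 0.002 0.018] spin -0.002 rows>= 0.08786167978897465 clock 26.9
```

```bash
python3 -m creep '[[[0,0,0.01,0,0],[0,0,0.007,0,0],[0,0,0,0,0],[0,0,0,0,0]]]'; python3 plan.py .479 -.323 .183 -11.4; python3 -m creep '[[[0,0,0,0,0.5],[0,0,0,0,0.6],[0,0,0,0,0.7],[0,0,0,0,0.8],[0,0,0,0,1],[0,0,0,0,1],[0,0,0,0,1],[0,0,0,0,1]]]'; python3 -m creep '[[[0,0,0,0,1],[0,0,-0.05,0,1],[0,0,-0.1,0,1],[0,0,-0.2,0,1],[0,0,-0.2,0,1],[0,0,-0.2,0,1],[-0.1,0,-0.15,0,1],[0,0,0,0,1]]]'; python3 b.py w6.png; python3 th.py
python3 - <<'E'
from h import *
S=shot('scene');T=shot('top')
a=cv2.resize(S['frame'],(640,480))[60:480,100:540];b=cv2.resize(T['frame'][60:270,80:430],(350,210));
W=shot('wrist');c=cv2.resize(W['frame'],(280,210));c=np.pad(c,((0,0),(0,70),(0,0)))
cv2.imwrite('pics/f.png',np.hstack([a,np.vstack([b,c])])[:,:,::-1])
E
```

```text
clock: 27.23
tool_pos: [0.4783, -0.3225, 0.1837]
orientation: [-180.0, 0.0, -11.6]
force: [1.4, -0.6, 2.1]
opening: 0.0216
gripper_force: 30.0
units [0.004 0.002 0.003] spin -0.002 rows>= 0.024938656845926797 clock 27.2333
clock: 27.9
tool_pos: [0.4785, -0.3225, 0.1838]
orientation: [-180.0, 0.0, -11.5]
force: [0.3, -0.1, -0.2]
opening: 0.0693
gripper_force: 0.0
clock: 28.57
tool_pos: [0.4582, -0.3189, 0.372]
orientation: [179.9, -0.6, -11.5]
force: [-0.4, -0.2, -0.9]
opening: 0.0876
gripper_force: 0.0
handle 2333 0.82 ((0.4478721618652344, -0.3164129853248596), (0.01966632902622223, 0.10219909250736237), 78.60892486572266)
steel 1839 0.82 ((0.5405166745185852, -0.3349970877170563), (0.016200024634599686, 0.08339071273803711), 78.72444915771484)
scene [(np.float64(0.775), 100, 0.88), (np.float64(0.782), 98, 0.88), (np.float64(0.828), 99, 0.88)]
top [(np.float64(0.626), 97, 0.77), (np.float64(0.627), 99, 0.77), (np.float64(0.632), 98, 0.77)]
```

View pics/f.png

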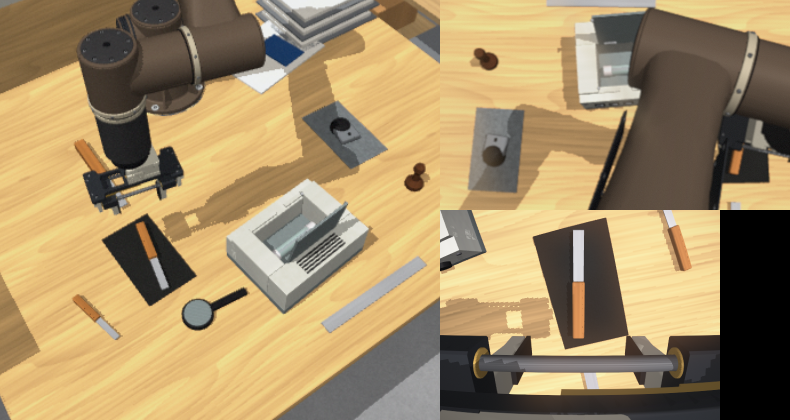

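The cover stands past upright at about 98°. The blade lies flat on the mat where it started (same pose to about 1 mm), the bystanders are undisturbed, and the gripper is clear, so I am handing in.

```bash
python3 -c "
from plant import workorder
print(workorder.close_job())"
```

```text
the job is handed in; nothing more can be done
None
```

The job is handed in at about 29 s on the clock: the cover stands open at about 98° and stays there, moved only with the blade, and the blade is back flat on its mat and released.

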